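# Find the right tubes for two caps and latch the nest

### The arm

A 6-joint arm with a two-finger parallel gripper is mounted at the origin on the work surface. World frame = base frame: x ahead of the robot, y to its left, z up, the work surface at z = 0. Lengths are in m, angles in rad, forces in N, time in s.
With the tool pointing down it reaches from about 0.3 to 0.875 m from the base axis. Payload 6.4 kg.
Tool frame: the origin (TCP) lies at the very end of the fingers, on their centre line; the grasp point (between the pads) lies 19 mm behind it (ctrl.grip_point_offset is the z of the grasp point in the tool frame, in m); z points along the fingers, y is the direction in which the jaws open and shut (so a half turn about z gives the same grasp; the last joint's range is limited). The gripper opens to 85 mm and grips with 20 to 120 N. Pads are 22 mm wide; open, the fingers measure 114 mm over their backs; the gripper's body (76 mm by 85 mm) begins 54 mm behind the grasp point. The pads swing forward as they close: fully open they stand 13 mm farther back than shut.
Start: joints at [-1.365, 0.181, 1.607, -0, 1.354, -0.206], TCP at [0.23, -0.527, 0.231] pointing down, gripper open.
Joint ranges: [-2.99, 2.99], [-0.89, 2.07], [0.3, 2.58], [-1.14, 4.28], [0, 2.63], [-3.12, 3.12]. Speed limits (rad/s): [2.57, 2.57, 3.01, 3.14, 3.14, 3.14].

### API

Orientations are given as a unit quaternion [w, x, y, z].
In Python, from bench import status, cams, ctrl gives the robot as it stands.
- The arm moves only by the shell command python3 -m handwheel 'ROWS'. ROWS is JSON, a list of rows, each an object with "grip": the finger opening in cm, from 0 to 8.54; "linear": the shift along the tool's x, y, z in cm, a list of three; "rotation": the turn, a rotation vector about the tool's x, y, z in degrees, a list of three. A call has 1 to 12 rows; each row is the pose to reach, as a shift and turn from the pose commanded when the call began, along the tool's axes at that moment; what a row does not reach only later rows make up. A row lasts 1/12 s, in which the tool goes at most 41.7 mm and 7.16 degrees, less where a joint would pass 70% of its speed; a pose out of reach is approached as far as the arm can. A call with a gripper value outside its range is refused whole. The fingers move at their own pace and stop on an object; the grip force is fixed at half the most. Time passes only in rows, so rows that repeat a pose let the fingers close. It gives the time, the measured TCP pose, the force and the opening at its end, in the units of the state.
- status.get_obs(): the state, without advancing time (a new reading comes with each control period).
- cams.camera(name): name is "scene" or "side" or "wrist"; returns the picture (420x560x3 uint8, red, green, blue); there is no depth.
- cams.camera_info(name): a dict with "fovy" (degrees; the focal length in pixels is half the picture's height over the tangent of half this angle, whatever the lens; pixels are square), "cx", "cy" (the principal point, pixels), "k1" (the pictures are not rectified: a ray, as slopes to the right and down, at radius r is drawn at 1 + k1 r^2 times it, then the intrinsics apply), "world_from_camera" (4x4, takes a point from camera to world coordinates); the wrist camera has in their place "mount" (4x4, takes a point from camera to tool coordinates, whose origin is the TCP and whose axes are the flange's). Camera axes: x right, y down, z forward; pixel columns grow to the right and rows downward; lengths in m; the calibration is good to about 2 mm. A picture is of the moment at which its call begins: read the wrist's pose just before it. camera_info takes no time and is no camera call.
- ctrl.hand_in(): hands the job in, once; it reports no verdict.
The state is a dict: "time_s": time; "q": joint angles; "dq": joint speeds; "joint_efforts": joint torques, N m; "eef_pos": TCP position; "eef_rot": TCP orientation; "wrist_force": force on the tool from outside, world axes, zero at the start; "torque": the same for the moment, N m; "opening": opening from 0.0 (shut) to 1.0 (fully open).
Only numpy, scipy, OpenCV 4.12 (cv2) and the standard library are available. Lean on these libraries where they do the work, as an engineer would, in place of code of your own. Each camera call takes 0.05 s, during which the arm holds its last target.

### The job

Two red caps stand ready for the three white tubes clamped in the aluminium nest; the sizes differ only slightly, so try each cap until you find the tube it fits and push it fully home on that tube (the third tube stays open, its cap has not come yet). When both caps are on, slide the black latch grip of the nest all the way along its track, to the end with the steel keeper, and let go.

Things in the scene. Friction and masses are not known exactly. Their poses are not given: they have to be found in the camera images.
- cap_a_center (a point): Red plastic cap, 74 mm tall, loose, plug end down; this point: centre, 37 mm above the plug's end, z up. Heights above plug end: skirt (outside dia. 66) from 8 mm; closed disc (dia. 66) 26 to 34 mm; round grip knob dia. 34 from 34 to 74 mm. Goes over a tube wall, plug inside, skirt outside, with 0.6 mm play. Fits one tube only, unknown which; on a wrong one it stops 0 to 8 mm down. 0.11 kg
- cap_b_center (a point): Second red cap, same outside and heights as cap_a, but plug and skirt are slightly different in size, so it fits another tube (plug with tapered nose, 33 to 41 mm dia.). A light push (about 10 N) seats a cap; a seated cap's knob stands 48 mm above the rim. This point: its centre on the axis, 37 mm above the plug's end, z up
- place_1 (a point): Mouth of the first (nest's -y end) white tube: point on its axis at rim height, 105 mm above the bench. Tubes are fixed upright in the nest, in a row 100 mm apart, wall 5 mm, bore 34, 38 or 42 mm (any order; one of each). A cap fully home has its centre 11 mm above this point. Axes: z up, y along the row to place_3, x from latch to tubes
- place_2 (a point): Mouth of the middle white tube: point on its axis at rim height, 105 mm above the bench. Tubes are fixed upright in the nest, in a row 100 mm apart, wall 5 mm, bore 34, 38 or 42 mm (any order; one of each). A cap fully home has its centre 11 mm above this point. Axes: z up, y along the row to place_3, x from latch to tubes
- place_3 (a point): Mouth of the last (nest's +y end) white tube: point on its axis at rim height, 105 mm above the bench. Tubes are fixed upright in the nest, in a row 100 mm apart, wall 5 mm, bore 34, 38 or 42 mm (any order; one of each). A cap fully home has its centre 11 mm above this point. Axes: z up, y along the row to place_3, x from latch to tubes
- latch (a joint): travel of the nest's latch in m: 0 = fully open, 0.10 = fully closed against its stop at the keeper; grows along the nest's +y; about 3 N of friction, stays where it is left
- latch_top (a point): centre of the top face of the black latch grip, a block 24 mm (nest x) by 22 mm (nest y) by 42 mm tall, 67.5 mm above the bench at its top; it runs on a dark track on the nest plate, 105 mm from the tube row on the -x side, with a steel bolt that points along +y. Axes as the nest's
Mind the look-alikes: they are no part of the job. Leave any green or turquoise look-alike of the part that bears cap_a_center alone.

How it is judged:
By the outcome, as a careful person would: the job done as asked, in the order asked, and still so for the second after the job is handed in, with the robot touching nothing.
It also fails if it takes over 69 s, if anything falls off the work surface, if the arm or the gripper's body presses on something with over 40 N, if the wrist force passes 120 N, or if a joint passes its speed limit or range.

## Working session

There is one attempt and no reset: what is moved stays moved. The work goes in short steps, Python scripts to look and compute and a shell command to move; the robot and the scene stay as the last step left them, time stands still between calls to the robot, and variables do not carry over. Pictures are saved under pics/ and viewed, and the job is handed in when it is done.

```bash
ls; mkdir -p pics
python3 - <<'E'
from bench import status,cams,ctrl
import cv2
print(status.get_obs(), ctrl.grip_point_offset)
for n in ("scene","side","wrist"):
    im=cams.camera(n); cv2.imwrite(f"pics/{n}0.png",im[:,:,::-1]); print(n,cams.camera_info(n))
E
```

```text
pics
{'time_s': 0.0, 'q': array([-1.36534018e+00,  1.81555507e-01,  1.60803628e+00, -9.39313411e-06,
        1.35379354e+00, -2.06291272e-01]), 'dq': array([-1.53865211e-03,  4.16441758e-05, -1.78939350e-03,  1.64967903e-03,
        8.04554121e-04, -9.22740430e-04]), 'joint_efforts': array([ 4.90898165e-04, -4.44886065e+01, -3.51328468e+01, -2.33181490e-04,
        9.28552123e-03, -1.41468863e-06]), 'eef_pos': array([ 0.23002131, -0.52636866,  0.23036236]), 'eef_rot': array([-8.96336208e-04,  9.78882152e-01,  2.04423407e-01, -4.21123344e-06]), 'wrist_force': array([0.51871222, 0.84198068, 0.25379622]), 'torque': array([0.00121937, 0.04692609, 0.01806573]), 'opening': 1.0004075439156177} -0.0187
scene {'fovy': 43.04334594404364, 'cx': 279.47920571721465, 'cy': 211.84406768424367, 'k1': -0.10546858948568598, 'world_from_camera': array([[-0.57136022,  0.67282004, -0.46995818,  1.08894025],
       [ 0.82052255,  0.45642057, -0.34412646,  0.39659319],
       [-0.0170366 , -0.58223145, -0.81284457,  1.13824926],
       [ 0.        ,  0.        ,  0.        ,  1.        ]])}
side {'fovy': 49.847547699824844, 'cx': 276.9371751890296, 'cy': 207.7658306982718, 'k1': -0.11793796452065024, 'world_from_camera': array([[-0.97611523, -0.12228888,  0.17956748,  0.33830142],
       [-0.21695011,  0.59233441, -0.77593337,  0.70103976],
       [-0.01147597, -0.79635757, -0.60471723,  0.68411804],
       [ 0.        ,  0.        ,  0.        ,  1.        ]])}
wrist {'fovy': 58.84731648107831, 'cx': 274.45707928566986, 'cy': 212.32899225239547, 'k1': -0.013806446618918018, 'mount': array([[ 2.06233874e-04, -9.57152161e-01, -2.89585390e-01,
         7.30462879e-02],
       [ 9.99999784e-01,  3.77993107e-04, -5.37192462e-04,
         1.21317314e-04],
       [ 6.23636208e-04, -2.89585217e-01,  9.57152032e-01,
        -1.43674693e-01],
       [ 0.00000000e+00,  0.00000000e+00,  0.00000000e+00,
         1.00000000e+00]])}
```

View pics/scene0.png

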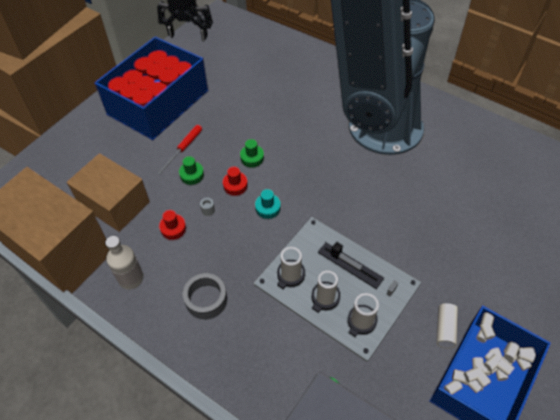

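View pics/side0.png

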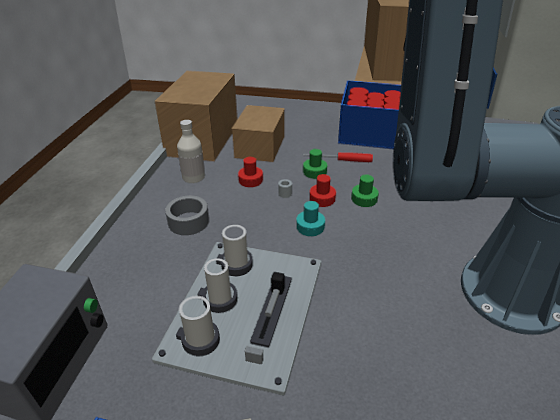

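View pics/wrist0.png

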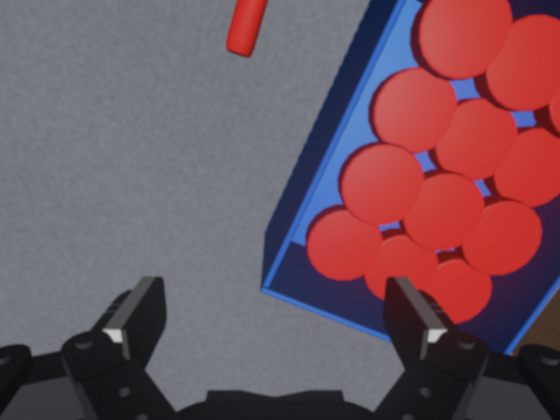

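```bash
cat > h.py <<'E'
from bench import status,cams,ctrl
import numpy as np, cv2
from scipy.spatial.transform import Rotation as R
def cam(n):
    i=cams.camera_info(n); f=210/np.tan(np.radians(i['fovy']/2)); return i,f
def pose():
    o=status.get_obs(); q=o['eef_rot']; T=np.eye(4); T[:3,:3]=R.from_quat([q[1],q[2],q[3],q[0]]).as_matrix(); T[:3,3]=o['eef_pos']; return T
def Tw(n,T=None):
    i,_=cam(n)
    return i['world_from_camera'] if n!='wrist' else (pose() if T is None else T)@i['mount']
def rays(n,px,T=None):
    i,f=cam(n); px=np.atleast_2d(px).astype(float)
    K=np.array([[f,0,i['cx']],[0,f,i['cy']],[0,0,1]])
    u=cv2.undistortPoints(px[:,None],K,np.array([i['k1'],0,0,0,0]))[:,0]
    W=Tw(n,T); d=np.c_[u,np.ones(len(u))]@W[:3,:3].T
    return W[:3,3],d
def plane(n,px,z,T=None):
    o,d=rays(n,px,T); return o+d*((z-o[2])/d[:,2])[:,None]
def proj(n,P,T=None):
    i,f=cam(n); W=np.linalg.inv(Tw(n,T)); P=np.atleast_2d(P)
    K=np.array([[f,0,i['cx']],[0,f,i['cy']],[0,0,1]])
    return cv2.projectPoints(P.astype(float),cv2.Rodrigues(W[:3,:3])[0],W[:3,3],K,np.array([i['k1'],0,0,0,0]))[0][:,0]
def snap(n,name):
    T=pose(); im=cams.camera(n); cv2.imwrite(f"pics/{name}.png",im[:,:,::-1]); return im,T
def circfit(P):
    A=np.c_[2*P[:,:2],np.ones(len(P))]; s=np.linalg.lstsq(A,(P[:,:2]**2).sum(1),rcond=None)[0]
    return s[:2],np.sqrt(s[2]+s[:2]@s[:2])
E
python3 - <<'E'
import cv2
a=cv2.imread('pics/scene0.png')
cv2.imwrite('pics/s_crop.png',cv2.resize(a[210:360,250:430],None,fx=4,fy=4,interpolation=cv2.INTER_CUBIC))
cv2.imwrite('pics/s_crop2.png',cv2.resize(a[120:260,140:300],None,fx=4,fy=4,interpolation=cv2.INTER_CUBIC))
a=cv2.imread('pics/side0.png')
cv2.imwrite('pics/d_crop.png',cv2.resize(a[215:365,150:330],None,fx=4,fy=4,interpolation=cv2.INTER_CUBIC))
E
```

```text
(no output)
```

View pics/s_crop.png

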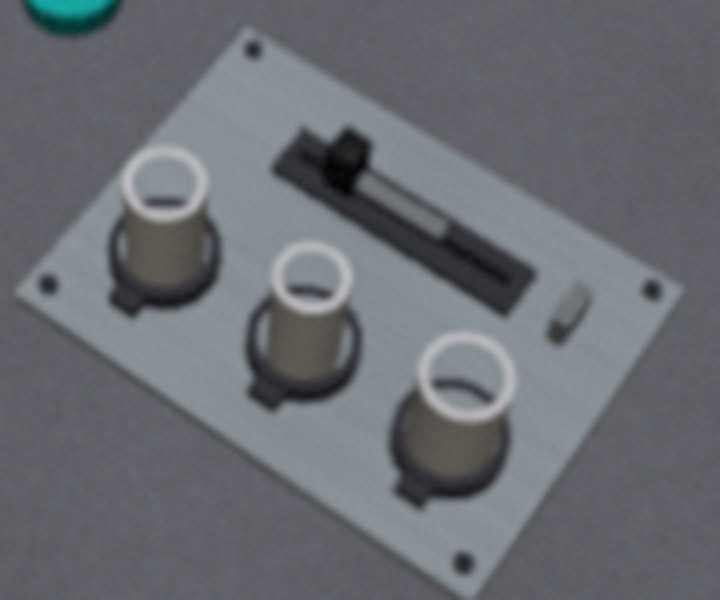

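View pics/s_crop2.png

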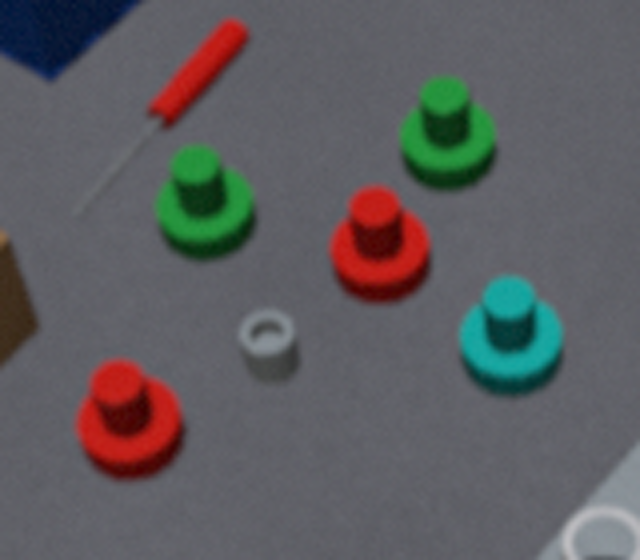

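View pics/d_crop.png

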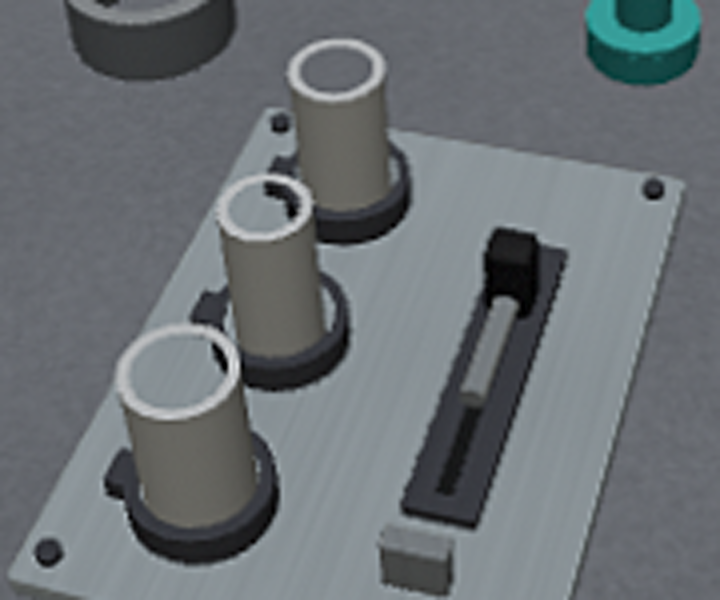

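Run:
```python
from h import *
for n in ('scene','side'):
    im=cv2.imread(f'pics/{n}0.png'); 
    up=cv2.resize(im,None,fx=4,fy=4,interpolation=cv2.INTER_CUBIC)
    mn=up.min(2); hsv=cv2.cvtColor(up,cv2.COLOR_BGR2HSV)
    print(n)
    m=((mn>150)).astype(np.uint8)
    cs,_=cv2.findContours(m,cv2.RETR_EXTERNAL,cv2.CHAIN_APPROX_NONE)
    for c in cs:
        if cv2.contourArea(c)<1500: continue
        px=(c[:,0]+.5)/4-.5
        hull=(cv2.convexHull(c)[:,0]+.5)/4-.5
        P=plane(n,hull,.105); ctr,r=circfit(P)
        print('rim',px.mean(0).round(1),ctr.round(4),'r',round(r,4), 'res',np.std(np.linalg.norm(P[:,:2]-ctr,axis=1)).round(4))
    b,g,r_=[up[:,:,k].astype(int) for k in range(3)]
    m=((r_>185)&(g<60)).astype(np.uint8)   # bright tops
    m2=((r_>90)&(g<60)&(b<60)).astype(np.uint8)
    cs,_=cv2.findContours(m2,cv2.RETR_EXTERNAL,cv2.CHAIN_APPROX_NONE)
    for c in cs:
        x,y,w,h=cv2.boundingRect(c)
        if not 2500<cv2.contourArea(c)<20000: continue
        print('red',x/4,y/4,w/4,h/4)
```

```text
scene
rim [453.7 386.4] [0.6455 0.4832] r 0.0134 res 0.0019
rim [478.6 371.4] [0.5889 0.511 ] r 0.0271 res 0.003
rim [527.1 353.3] [0.4994 0.5813] r 0.0156 res 0.0011
rim [497.7 360.4] [0.5449 0.5393] r 0.0273 res 0.0016
rim [512.6 350.1] [0.5091 0.5544] r 0.0152 res 0.0013
rim [487.9 325. ] [0.4826 0.4905] r 0.0232 res 0.0031
rim [448.2 322.8] [0.5258 0.4148] r 0.0409 res 0.0071
rim [366.4 303.2] [0.584  0.2492] r 0.0265 res 0.0003
rim [327.5 278.4] [0.5799 0.1489] r 0.0225 res 0.0003
rim [116.7 259.9] [ 0.8086 -0.2728] r 0.0218 res 0.0029
rim [290.9 255. ] [0.5753 0.0487] r 0.0245 res 0.0003
rim [111.9 241. ] [ 0.7802 -0.317 ] r 0.015 res 0.0002
red 159.5 210.5 26.25 26.25
red 222.75 167.25 24.75 25.0
red 177.5 125.25 24.5 25.25
side
rim [193.9 307.5] [0.5862 0.252 ] r 0.0258 res 0.0003
rim [215.4 266.2] [0.5821 0.1522] r 0.022 res 0.0003
rim [233.7 232. ] [0.5774 0.0526] r 0.0237 res 0.0002
rim [187.2 142.8] [ 0.8054 -0.2771] r 0.0334 res 0.0034
red 309.75 184.25 26.25 22.75
red 238.25 166.75 24.75 15.75
red 337.75 153.0 34.75 7.75
red 347.0 87.5 53.75 21.75
```

Run:
```python
from h import *
n=['redN','redF','green1','green2','cyan']
print(dict(zip(n,plane('scene',[(233.75,171.25),(169.75,215.5),(189,160.75),(251.25,143.75),(267.25,194.5)],.074).round(4).tolist())))
print(plane('scene',[(207,206)],.03).round(3))
print('latch',plane('scene',[(336.7,247)],.0675).round(4), 'side',plane('side',[(278,275.5)],.0675).round(4))
print(plane('side',[(249.5,162),(323,180.5)],.074).round(4))
T=pose(); print(T.round(3))
```

```text
{'redN': [0.4337, -0.2272, 0.074], 'redF': [0.6348, -0.2718, 0.074], 'green1': [0.4716, -0.3489, 0.074], 'green2': [0.33, -0.2474, 0.074], 'cyan': [0.4468, -0.1102, 0.074]}
[[ 0.538 -0.239  0.03 ]]
latch [[0.4778 0.1134 0.0675]] side [[0.4735 0.1159 0.0675]]
[[ 0.6314 -0.2584  0.074 ]
 [ 0.4338 -0.2111  0.074 ]]
[[ 0.916  0.4   -0.     0.23 ]
 [ 0.4   -0.916  0.001 -0.527]
 [ 0.    -0.001 -1.     0.231]
 [ 0.     0.     0.     1.   ]]
```

```bash
cat >> h.py <<'E'
def go(x,y,z,yaw=0.0):
    """shift in tool axes (cm) and rotvec (deg) to TCP at xyz, tool x at world yaw deg, z down"""
    T=pose(); d=np.array([x,y,z])-T[:3,3]
    c,s=np.cos(np.radians(yaw)),np.sin(np.radians(yaw))
    Rt=np.array([[c,s,0],[s,-c,0],[0,0,-1]])
    rv=R.from_matrix(T[:3,:3].T@Rt).as_rotvec(degrees=True)
    l=T[:3,:3].T@d*100
    print('lin cm',l.round(3),'rot',rv.round(2),'rows',np.ceil(max(np.linalg.norm(l)/4.1,np.linalg.norm(rv)/7.1)),'t',round(status.get_obs()['time_s'],2))
E
python3 -c "
from h import *
go(.434,-.22,.2)"
```

```text
lin cm [ 30.955 -19.924   3.094] rot [-0.08 -0.   23.59] rows 10.0 t 0.15
```

```bash
python3 -m handwheel '[{"grip":6,"linear":[31,-19.9,3.1],"rotation":[-0.1,0,23.6]},{"grip":6,"linear":[31,-19.9,3.1],"rotation":[-0.1,0,23.6]},{"grip":6,"linear":[31,-19.9,3.1],"rotation":[-0.1,0,23.6]},{"grip":6,"linear":[31,-19.9,3.1],"rotation":[-0.1,0,23.6]},{"grip":6,"linear":[31,-19.9,3.1],"rotation":[-0.1,0,23.6]},{"grip":6,"linear":[31,-19.9,3.1],"rotation":[-0.1,0,23.6]},{"grip":6,"linear":[31,-19.9,3.1],"rotation":[-0.1,0,23.6]},{"grip":6,"linear":[31,-19.9,3.1],"rotation":[-0.1,0,23.6]},{"grip":6,"linear":[31,-19.9,3.1],"rotation":[-0.1,0,23.6]},{"grip":6,"linear":[31,-19.9,3.1],"rotation":[-0.1,0,23.6]},{"grip":6,"linear":[31,-19.9,3.1],"rotation":[-0.1,0,23.6]},{"grip":6,"linear":[31,-19.9,3.1],"rotation":[-0.1,0,23.6]}]'
python3 - <<'E'
from h import *
im,T=snap('wrist','w1'); print(T.round(4)); np.save('T1.npy',T)
E
```

```text
time_s: 1.15
eef_pos: [0.4345, -0.2206, 0.2002]
eef_rot: [0.001, 1.0, 0.0, -0.0]
wrist_force: [-1.0, -0.4, 0.8]
opening: 0.703
[[ 1.000e+00  1.000e-03 -1.000e-04  4.345e-01]
 [ 1.000e-03 -1.000e+00 -2.000e-03 -2.206e-01]
 [-1.000e-04  2.000e-03 -1.000e+00  2.002e-01]
 [ 0.000e+00  0.000e+00  0.000e+00  1.000e+00]]
```

View pics/w1.png

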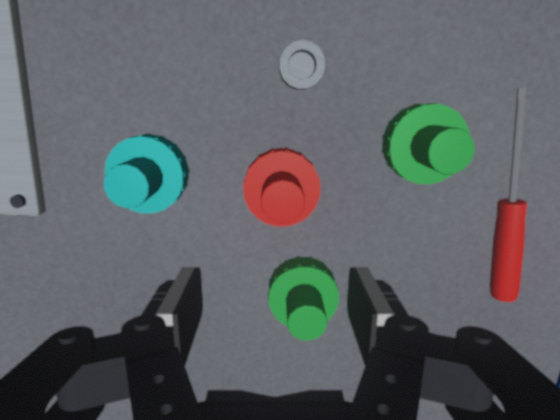

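Run:
```python
import cv2
a=cv2.imread('pics/w1.png')
cv2.imwrite('pics/w1c.png',cv2.resize(a[140:235,235:330],None,fx=6,fy=6,interpolation=cv2.INTER_NEAREST)*1)
```

```text
(no output)
```

View pics/w1c.png

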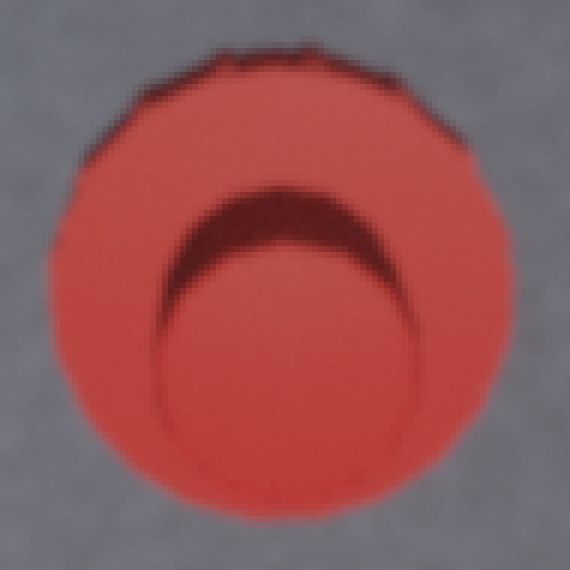

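```bash
cat >> h.py <<'E'
def disc(im,T,guess,z=.034,lo=120,r=.033,n='wrist'):
    up=cv2.resize(im,None,fx=4,fy=4,interpolation=cv2.INTER_CUBIC).astype(int)
    m=((up[:,:,0]>lo)&(up[:,:,1]<110)&(up[:,:,0]-up[:,:,1]>70)).astype(np.uint8)
    cs,_=cv2.findContours(m,cv2.RETR_EXTERNAL,cv2.CHAIN_APPROX_NONE)
    for c in cs:
        if cv2.contourArea(c)<3000: continue
        px=(cv2.convexHull(c)[:,0]+.5)/4-.5
        if np.hypot(*(px.mean(0)-guess))>60: continue
        P=plane(n,px,z,T); ctr,rr=circfit(P)
        for _ in range(3):
            e=np.linalg.norm(P[:,:2]-ctr,axis=1)-rr; P=P[abs(e)<max(.0006,1.5*e.std())]; ctr,rr=circfit(P)
        print('disc',px.mean(0).round(1),'world',ctr.round(4),'r',rr.round(4),'tool',(T[:3,:3].T@(np.r_[ctr,z]-T[:3,3])).round(4),len(P))
E
python3 - <<'E'
from h import *
im=cv2.imread('pics/w1.png')[:,:,::-1]; T=np.load('T1.npy')
disc(im,T,(282,188)); go(.434,-.22,.038)
E
```

```text
disc [280.  194.5] world [ 0.4345 -0.2271] r 0.0331 tool [1.000e-04 6.100e-03 1.662e-01] 54
lin cm [-0.025 -0.16  16.229] rot [ 0.12 -0.   -0.04] rows 4.0 t 1.2
```

```bash
python3 -m handwheel '[{"grip":6,"linear":[0,0.61,3],"rotation":[0.1,0,0]},{"grip":6,"linear":[0,0.61,7],"rotation":[0.1,0,0]},{"grip":6,"linear":[0,0.61,11],"rotation":[0.1,0,0]},{"grip":6,"linear":[0,0.61,14],"rotation":[0.1,0,0]},{"grip":6,"linear":[0,0.61,16.1],"rotation":[0.1,0,0]},{"grip":6,"linear":[0,0.61,16.1],"rotation":[0.1,0,0]},{"grip":3,"linear":[0,0.61,16.1],"rotation":[0.1,0,0]},{"grip":2.5,"linear":[0,0.61,16.1],"rotation":[0.1,0,0]},{"grip":2.5,"linear":[0,0.61,16.1],"rotation":[0.1,0,0]},{"grip":2.5,"linear":[0,0.61,16.1],"rotation":[0.1,0,0]},{"grip":2.5,"linear":[0,0.61,16.1],"rotation":[0.1,0,0]},{"grip":2.5,"linear":[0,0.61,16.1],"rotation":[0.1,0,0]}]'
python3 - <<'E'
from h import *
im,T=snap('wrist','w2'); print(T.round(4)); np.save('T2.npy',T);disc(im,T,(282,240)); go(.576,.0507,.231)
E
```

```text
time_s: 2.2
eef_pos: [0.4358, -0.228, 0.041]
eef_rot: [0.001, 1.0, 0.0, 0.001]
wrist_force: [-1.2, -0.9, 7.3]
opening: 0.384
[[ 1.000e+00  1.000e-04  2.800e-03  4.358e-01]
 [ 1.000e-04 -1.000e+00 -2.600e-03 -2.280e-01]
 [ 2.800e-03  2.600e-03 -1.000e+00  4.100e-02]
 [ 0.000e+00  0.000e+00  0.000e+00  1.000e+00]]
disc [267.1 241.4] world [ 0.4366 -0.2277] r 0.0329 tool [ 0.0008 -0.0004  0.007 ] 41
lin cm [ 14.08 -27.82 -19.04] rot [ 0.15 -0.16  0.01] rows 9.0 t 2.25
```

View pics/w2.png

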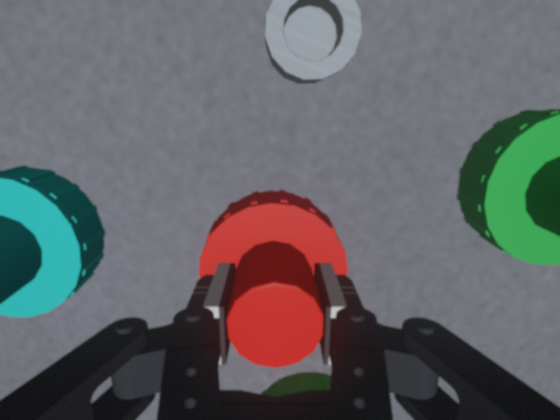

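```bash
python3 -m handwheel '[{"grip":2.5,"linear":[0,0,-4],"rotation":[0,0,0]},{"grip":2.5,"linear":[0,0,-8],"rotation":[0,0,0]},{"grip":2.5,"linear":[0,-2,-11],"rotation":[0,0,0]},{"grip":2.5,"linear":[6.4,-27.9,-12.5],"rotation":[0,0,0]},{"grip":2.5,"linear":[6.4,-27.9,-12.5],"rotation":[0,0,0]},{"grip":2.5,"linear":[6.4,-27.9,-12.5],"rotation":[0,0,0]},{"grip":2.5,"linear":[6.4,-27.9,-12.5],"rotation":[0,0,0]},{"grip":2.5,"linear":[6.4,-27.9,-12.5],"rotation":[0,0,0]},{"grip":2.5,"linear":[6.4,-27.9,-12.5],"rotation":[0,0,0]},{"grip":2.5,"linear":[6.4,-27.9,-12.5],"rotation":[0,0,0]},{"grip":2.5,"linear":[6.4,-27.9,-12.5],"rotation":[0,0,0]},{"grip":2.5,"linear":[6.4,-27.9,-12.5],"rotation":[0,0,0]}]'
python3 - <<'E'
from h import *
im,T=snap('wrist','w3'); print(T.round(4)); np.save('T3.npy',T);disc(im,T,(282,240),z=T[2,3]-.007)
E
```

```text
time_s: 3.25
eef_pos: [0.4985, 0.0532, 0.1645]
eef_rot: [0.0, 1.0, 0.002, 0.0]
wrist_force: [0.1, -0.5, -0.6]
opening: 0.382
[[ 1.000e+00  3.000e-03  4.000e-04  4.985e-01]
 [ 3.000e-03 -1.000e+00 -2.000e-04  5.320e-02]
 [ 4.000e-04  2.000e-04 -1.000e+00  1.645e-01]
 [ 0.000e+00  0.000e+00  0.000e+00  1.000e+00]]
disc [272.  238.5] world [0.4993 0.0536] r 0.0328 tool [ 0.0008 -0.0004  0.007 ] 41
```

View pics/w3.png

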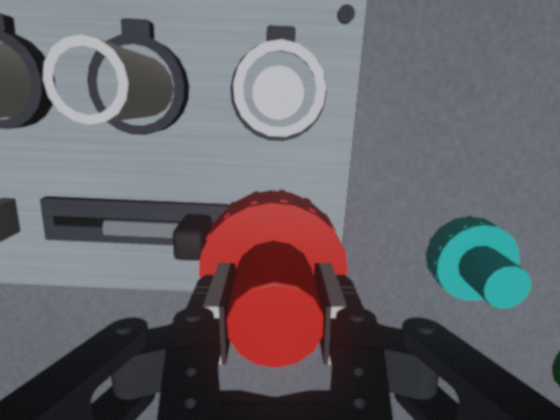

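```bash
cat >> h.py <<'E'
def rims(im,T,z=.105,lo=185):
    up=cv2.resize(im,None,fx=4,fy=4,interpolation=cv2.INTER_CUBIC)
    m=(up.min(2)>lo).astype(np.uint8)
    cs,_=cv2.findContours(m,cv2.RETR_EXTERNAL,cv2.CHAIN_APPROX_NONE)
    for c in cs:
        px=(cv2.convexHull(c)[:,0]+.5)/4-.5
        if cv2.contourArea(cv2.convexHull(c))<10000: continue
        P=plane('wrist',px,z,T); ctr,rr=circfit(P)
        print('rim',px.mean(0).round(1),'world',ctr.round(4),'r',rr.round(4),'sd',np.std(np.linalg.norm(P[:,:2]-ctr,axis=1)).round(5),'tool',(T[:3,:3].T@(np.r_[ctr,z]-T[:3,3])).round(4))
E
python3 - <<'E'
from h import *
im=cv2.imread('pics/w3.png')[:,:,::-1]; T=np.load('T3.npy')
for lo in (170,185,200): rims(im,T,lo=lo)
E
```

```text
rim [285.9  88.3] world [0.577  0.0506] r 0.0237 sd 0.00012 tool [0.0785 0.0028 0.0595]
rim [83.  77.4] world [0.581  0.1512] r 0.0217 sd 0.00016 tool [ 0.0828 -0.0977  0.0595]
rim [277.2  90.3] world [0.5753 0.0515] r 0.0124 sd 6e-05 tool [0.0768 0.0019 0.0595]
rim [99.2 96.7] world [0.5803 0.1507] r 0.0202 sd 0.0003 tool [ 0.0821 -0.0973  0.0595]
rim [277.5  83.9] world [0.577  0.0508] r 0.0229 sd 0.00014 tool [0.0785 0.0026 0.0595]
```

```bash
python3 -m handwheel '[{"grip":2.5,"linear":[4,0.31,0],"rotation":[0,0,0]},{"grip":2.5,"linear":[7.77,0.31,0],"rotation":[0,0,0]},{"grip":2.5,"linear":[7.77,0.31,0.5],"rotation":[0,0,0]},{"grip":2.5,"linear":[7.77,0.31,1],"rotation":[0,0,0]},{"grip":2.5,"linear":[7.77,0.31,1.4],"rotation":[0,0,0]},{"grip":2.5,"linear":[7.77,0.31,1.6],"rotation":[0,0,0]},{"grip":2.5,"linear":[7.77,0.31,1.8],"rotation":[0,0,0]},{"grip":2.5,"linear":[7.77,0.31,2.0],"rotation":[0,0,0]},{"grip":2.5,"linear":[7.77,0.31,2.2],"rotation":[0,0,0]},{"grip":2.5,"linear":[7.77,0.31,2.2],"rotation":[0,0,0]},{"grip":2.5,"linear":[7.77,0.31,2.2],"rotation":[0,0,0]}]'
```

```text
time_s: 4.22
eef_pos: [0.5763, 0.0491, 0.1426]
eef_rot: [0.0, 1.0, 0.0, 0.0]
wrist_force: [0.5, -0.1, -0.6]
opening: 0.381
```

```bash
python3 -m handwheel '[{"grip":2.5,"linear":[0,0,0.15],"rotation":[0,0,0]},{"grip":2.5,"linear":[0,0,0.3],"rotation":[0,0,0]},{"grip":2.5,"linear":[0,0,0.45],"rotation":[0,0,0]},{"grip":2.5,"linear":[0,0,0.6],"rotation":[0,0,0]},{"grip":2.5,"linear":[0,0,0.6],"rotation":[0,0,0]}]'
```

```text
time_s: 4.63
eef_pos: [0.577, 0.0492, 0.1365]
eef_rot: [-0.0, 1.0, -0.0, 0.001]
wrist_force: [3.2, 2.6, 0.4]
opening: 0.384
```

```bash
python3 -m handwheel '[{"grip":2.5,"linear":[0,0,0.1],"rotation":[0,0,0]},{"grip":2.5,"linear":[0,0,0.2],"rotation":[0,0,0]},{"grip":2.5,"linear":[0,0,0.3],"rotation":[0,0,0]},{"grip":2.5,"linear":[0,0,0.4],"rotation":[0,0,0]},{"grip":2.5,"linear":[0,0,0.4],"rotation":[0,0,0]}]'
```

```text
time_s: 5.05
eef_pos: [0.5769, 0.0492, 0.1326]
eef_rot: [-0.0, 1.0, -0.0, 0.001]
wrist_force: [5.1, 3.1, 2.2]
opening: 0.381
```

```bash
python3 -m handwheel '[{"grip":2.5,"linear":[0.06,-0.05,0],"rotation":[0,0,0]},{"grip":2.5,"linear":[0.06,-0.05,0.2],"rotation":[0,0,0]},{"grip":2.5,"linear":[0.06,-0.05,0.4],"rotation":[0,0,0]},{"grip":2.5,"linear":[0.06,-0.05,0.6],"rotation":[0,0,0]},{"grip":2.5,"linear":[0.06,-0.05,0.8],"rotation":[0,0,0]},{"grip":2.5,"linear":[0.06,-0.05,0.8],"rotation":[0,0,0]}]'
```

```text
time_s: 5.55
eef_pos: [0.5769, 0.0495, 0.1239]
eef_rot: [-0.0, 1.0, -0.0, 0.0]
wrist_force: [4.6, 2.5, -0.6]
opening: 0.385
```

```bash
python3 -m handwheel '[{"grip":2.5,"linear":[0.04,-0.03,0.15],"rotation":[0,0,0]},{"grip":2.5,"linear":[0.04,-0.03,0.3],"rotation":[0,0,0]},{"grip":2.5,"linear":[0.04,-0.03,0.45],"rotation":[0,0,0]},{"grip":2.5,"linear":[0.04,-0.03,0.6],"rotation":[0,0,0]},{"grip":2.5,"linear":[0.04,-0.03,0.6],"rotation":[0,0,0]},{"grip":2.5,"linear":[0.04,-0.03,0.6],"rotation":[0,0,0]}]'
```

```text
time_s: 6.05
eef_pos: [0.5773, 0.0498, 0.1201]
eef_rot: [0.0, 1.0, 0.0, 0.0]
wrist_force: [-3.1, 1.5, 15.2]
opening: 0.382
```

```bash
python3 -m handwheel '[{"grip":2.5,"linear":[0,0,0.12],"rotation":[0,0,0]},{"grip":2.5,"linear":[0,0,0.12],"rotation":[0,0,0]},{"grip":2.5,"linear":[0,0,0.12],"rotation":[0,0,0]}]'
python3 -m handwheel '[{"grip":5.5,"linear":[0,0,-0.15],"rotation":[0,0,0]},{"grip":5.5,"linear":[0,0,-0.15],"rotation":[0,0,0]},{"grip":5.5,"linear":[0,0,-0.15],"rotation":[0,0,0]},{"grip":5.5,"linear":[0,0,-0.15],"rotation":[0,0,0]},{"grip":5.5,"linear":[0,0,-2.2],"rotation":[0,0,0]},{"grip":5.5,"linear":[0,0,-5],"rotation":[0,0,0]},{"grip":5.5,"linear":[0,0,-8],"rotation":[0,0,0]},{"grip":5.5,"linear":[0,0,-8],"rotation":[0,0,0]}]'
python3 - <<'E'
from h import *
im,T=snap('wrist','w4'); np.save('T4.npy',T)
for z in (.113,): disc(im,T,(282,200),z=z)
rims(im,T,lo=170)
go(.6325,-.265,.2)
E
```

```text
time_s: 6.3
eef_pos: [0.5774, 0.0499, 0.1201]
eef_rot: [0.0, 1.0, 0.0, 0.0]
wrist_force: [-6.3, 1.9, 22.3]
opening: 0.382
time_s: 6.97
eef_pos: [0.5804, 0.0494, 0.203]
eef_rot: [0.001, 1.0, -0.0, 0.004]
wrist_force: [1.1, 0.1, 0.7]
opening: 0.644
disc [271.8 227.5] world [0.5772 0.0501] r 0.0332 tool [-0.004  -0.0008  0.09  ] 43
rim [121.4 212.4] world [0.5806 0.1513] r 0.0215 sd 0.00011 tool [-0.0007 -0.102   0.0979]
lin cm [ 5.319 31.445  0.1  ] rot [ 0.05 -0.35 -0.01] rows 8.0 t 7.02
```

View pics/w4.png

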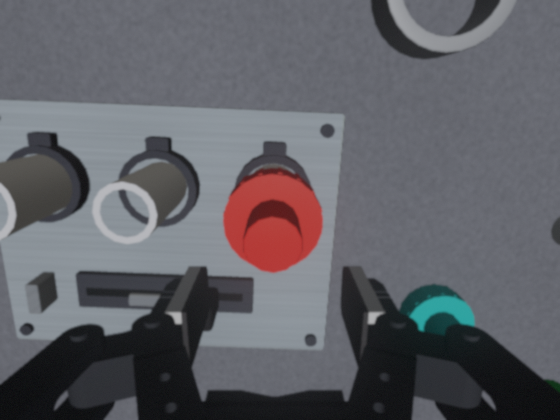

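```bash
python3 - <<'E'
from h import *
print(plane('scene',[(145,195),(118,222),(105,157),(122,280),(113,243)],.0).round(3).tolist())
E
python3 -m handwheel '[{"grip":6,"linear":[5.3,31.4,0.1],"rotation":[0,-0.3,0]},{"grip":6,"linear":[5.3,31.4,0.1],"rotation":[0,-0.3,0]},{"grip":6,"linear":[5.3,31.4,0.1],"rotation":[0,-0.3,0]},{"grip":6,"linear":[5.3,31.4,0.1],"rotation":[0,-0.3,0]},{"grip":6,"linear":[5.3,31.4,0.1],"rotation":[0,-0.3,0]},{"grip":6,"linear":[5.3,31.4,0.1],"rotation":[0,-0.3,0]},{"grip":6,"linear":[5.3,31.4,0.1],"rotation":[0,-0.3,0]},{"grip":6,"linear":[5.3,31.4,0.1],"rotation":[0,-0.3,0]},{"grip":6,"linear":[5.3,31.4,0.1],"rotation":[0,-0.3,0]},{"grip":6,"linear":[5.3,31.4,0.1],"rotation":[0,-0.3,0]}]'
python3 - <<'E'
from h import *
im,T=snap('wrist','w5'); print(T.round(4)); np.save('T5.npy',T)
disc(im,T,(275,190))
E
```

```text
[[0.59, -0.421, 0.0], [0.697, -0.419, 0.0], [0.554, -0.616, 0.0], [0.816, -0.287, 0.0], [0.752, -0.383, 0.0]]
time_s: 7.85
eef_pos: [0.6291, -0.2655, 0.1937]
eef_rot: [-0.001, 1.0, -0.002, -0.004]
wrist_force: [-0.4, 1.0, -0.3]
opening: 0.706
[[ 1.     -0.0031 -0.0079  0.6291]
 [-0.0031 -1.      0.0021 -0.2655]
 [-0.0079 -0.002  -1.      0.1937]
 [ 0.      0.      0.      1.    ]]
disc [284.8 187.1] world [ 0.6353 -0.2732] r 0.0332 tool [0.0075 0.008  0.1597] 57
```

View pics/w5.png

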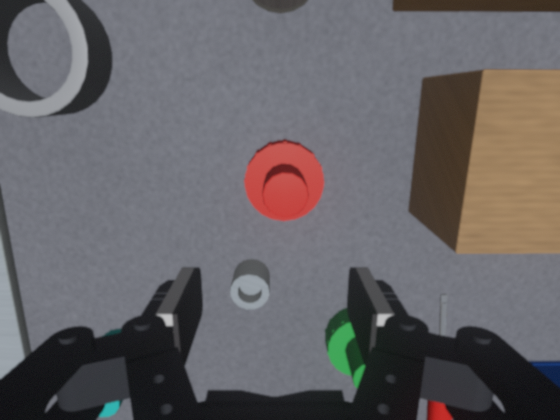

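```bash
python3 -m handwheel '[{"grip":6,"linear":[0.3,0.8,4],"rotation":[0,0,0]},{"grip":6,"linear":[0.3,0.8,7],"rotation":[0,0,0]},{"grip":6,"linear":[0.3,0.8,7],"rotation":[0,0,0]},{"grip":6,"linear":[0.3,0.8,7],"rotation":[0,0,0]}]'
python3 - <<'E'
from h import *
print(pose().round(4)); go(.6345,-.2732,.041)
E
```

```text
time_s: 8.23
eef_pos: [0.6314, -0.2694, 0.1237]
eef_rot: [-0.002, 1.0, 0.001, -0.005]
wrist_force: [0.4, -0.1, 0.4]
opening: 0.7
[[ 0.9999  0.0016 -0.01    0.6314]
 [ 0.0016 -1.      0.0037 -0.2694]
 [-0.01   -0.0037 -0.9999  0.1237]
 [ 0.      0.      0.      1.    ]]
lin cm [0.397 0.413 8.261] rot [-0.21  0.58  0.09] rows 3.0 t 8.23
```

```bash
python3 -m handwheel '[{"grip":6,"linear":[0.4,0.4,3],"rotation":[-0.2,0.6,0.1]},{"grip":6,"linear":[0.4,0.4,6],"rotation":[-0.2,0.6,0.1]},{"grip":6,"linear":[0.4,0.4,8.2],"rotation":[-0.2,0.6,0.1]},{"grip":6,"linear":[0.4,0.4,8.2],"rotation":[-0.2,0.6,0.1]},{"grip":3,"linear":[0.4,0.4,8.2],"rotation":[-0.2,0.6,0.1]},{"grip":2.5,"linear":[0.4,0.4,8.2],"rotation":[-0.2,0.6,0.1]},{"grip":2.5,"linear":[0.4,0.4,8.2],"rotation":[-0.2,0.6,0.1]},{"grip":2.5,"linear":[0.4,0.4,8.2],"rotation":[-0.2,0.6,0.1]},{"grip":2.5,"linear":[0.4,0.4,8.2],"rotation":[-0.2,0.6,0.1]}]'
python3 - <<'E'
from h import *
im,T=snap('wrist','w6'); print(T.round(4)); np.save('T6.npy',T)
disc(im,T,(275,240)); go(.504,.252,.18)
E
```

```text
time_s: 8.98
eef_pos: [0.6387, -0.277, 0.0478]
eef_rot: [0.003, 1.0, -0.001, 0.005]
wrist_force: [0.7, 2.0, 6.5]
opening: 0.384
[[ 0.9999 -0.0016  0.0102  0.6387]
 [-0.0016 -1.     -0.0059 -0.277 ]
 [ 0.0103  0.0059 -0.9999  0.0478]
 [ 0.      0.      0.      1.    ]]
disc [273.2 238.5] world [ 0.6369 -0.2756] r 0.0329 tool [-0.0019 -0.0015  0.0138] 38
lin cm [-13.414 -52.794 -13.67 ] rot [ 0.33 -0.59 -0.09] rows 14.0 t 9.03
```

View pics/w6.png

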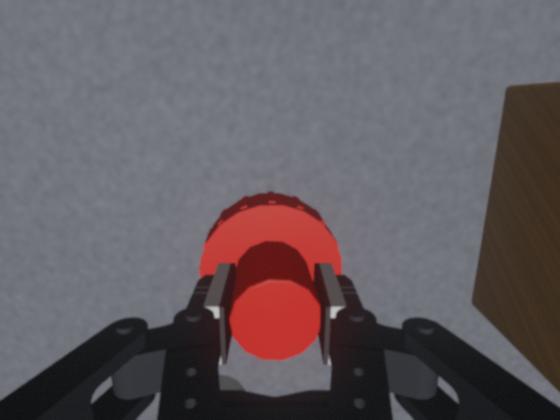

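```bash
python3 -m handwheel '[{"grip":2.5,"linear":[0,0,-2],"rotation":[0,0,0]},{"grip":2.5,"linear":[0,0,-6],"rotation":[0.3,-0.6,-0.1]},{"grip":2.5,"linear":[0,0,-10],"rotation":[0.3,-0.6,-0.1]},{"grip":2.5,"linear":[0,0,-14],"rotation":[0.3,-0.6,-0.1]},{"grip":2.5,"linear":[-3,-2,-18],"rotation":[0.3,-0.6,-0.1]},{"grip":2.5,"linear":[-6,-5,-18.5],"rotation":[0.3,-0.6,-0.1]},{"grip":2.5,"linear":[-8,-9,-18.5],"rotation":[0.3,-0.6,-0.1]},{"grip":2.5,"linear":[-9,-13,-18.5],"rotation":[0.3,-0.6,-0.1]},{"grip":2.5,"linear":[-10,-17,-18.5],"rotation":[0.3,-0.6,-0.1]},{"grip":2.5,"linear":[-11,-21,-18.5],"rotation":[0.3,-0.6,-0.1]},{"grip":2.5,"linear":[-12,-25,-18.5],"rotation":[0.3,-0.6,-0.1]},{"grip":2.5,"linear":[-13.4,-28,-18.5],"rotation":[0.3,-0.6,-0.1]}]'
python3 - <<'E'
from h import *
print(pose().round(4)); go(.504,.252,.18)
E
```

```text
time_s: 10.03
eef_pos: [0.5027, 0.0044, 0.2288]
eef_rot: [-0.001, 1.0, -0.0, -0.001]
wrist_force: [1.8, 0.5, -1.3]
opening: 0.379
[[ 1.000e+00 -5.000e-04 -1.800e-03  5.027e-01]
 [-5.000e-04 -1.000e+00  1.300e-03  4.400e-03]
 [-1.800e-03 -1.300e-03 -1.000e+00  2.288e-01]
 [ 0.000e+00  0.000e+00  0.000e+00  1.000e+00]]
lin cm [  0.125 -24.751   4.916] rot [-0.08  0.1  -0.03] rows 7.0 t 10.03
```

```bash
python3 -m handwheel '[{"grip":2.5,"linear":[0.1,-24.8,0],"rotation":[0,0,0]},{"grip":2.5,"linear":[0.1,-24.8,0],"rotation":[0,0,0]},{"grip":2.5,"linear":[0.1,-24.8,0],"rotation":[0,0,0]},{"grip":2.5,"linear":[0.1,-24.8,0],"rotation":[0,0,0]},{"grip":2.5,"linear":[0.1,-24.8,1],"rotation":[0,0,0]},{"grip":2.5,"linear":[0.1,-24.8,3],"rotation":[0,0,0]},{"grip":2.5,"linear":[0.1,-24.8,5],"rotation":[0,0,0]},{"grip":2.5,"linear":[0.1,-24.8,5.5],"rotation":[0,0,0]},{"grip":2.5,"linear":[0.1,-24.8,5.5],"rotation":[0,0,0]},{"grip":2.5,"linear":[0.1,-24.8,5.5],"rotation":[0,0,0]},{"grip":2.5,"linear":[0.1,-24.8,5.5],"rotation":[0,0,0]},{"grip":2.5,"linear":[0.1,-24.8,5.5],"rotation":[0,0,0]}]'
python3 - <<'E'
from h import *
im,T=snap('wrist','w7'); print(T.round(4)); np.save('T7.npy',T)
for d in (.007,.010,.0138): disc(im,T,(275,240),z=T[2,3]-d)
for lo in (160,170,185):rims(im,T,lo=lo)
E
```

```text
time_s: 11.03
eef_pos: [0.5049, 0.25, 0.1748]
eef_rot: [-0.001, 1.0, -0.001, -0.001]
wrist_force: [0.3, -0.4, -1.8]
opening: 0.378
[[ 1.     -0.0019 -0.0019  0.5049]
 [-0.0019 -1.      0.0024  0.25  ]
 [-0.0019 -0.0024 -1.      0.1748]
 [ 0.      0.      0.      1.    ]]
disc [268.  243.1] world [0.5064 0.2514] r 0.0314 tool [ 0.0015 -0.0014  0.007 ] 36
disc [268.  243.1] world [0.505  0.2514] r 0.032 tool [ 0.0001 -0.0014  0.01  ] 36
disc [268.  243.1] world [0.5032 0.2515] r 0.0328 tool [-0.0017 -0.0015  0.0138] 36
rim [ 68.2 215.7] world [0.5119 0.376 ] r 0.0334 sd 0.00657 tool [ 0.0069 -0.1258  0.0701]
rim [457.9  92.5] world [0.5811 0.1501] r 0.0219 sd 0.00021 tool [0.0765 0.0999 0.0694]
rim [269.8  85.4] world [0.5855 0.2506] r 0.026 sd 0.00017 tool [ 0.0807 -0.0006  0.0696]
rim [ 63.9 216. ] world [0.5128 0.373 ] r 0.0339 sd 0.00483 tool [ 0.0077 -0.1229  0.0701]
rim [456.9  93.8] world [0.5811 0.1501] r 0.0216 sd 0.00016 tool [0.0765 0.0999 0.0694]
rim [276.8  83.6] world [0.5854 0.2506] r 0.0257 sd 0.00014 tool [ 0.0806 -0.0006  0.0696]
```

View pics/w7.png

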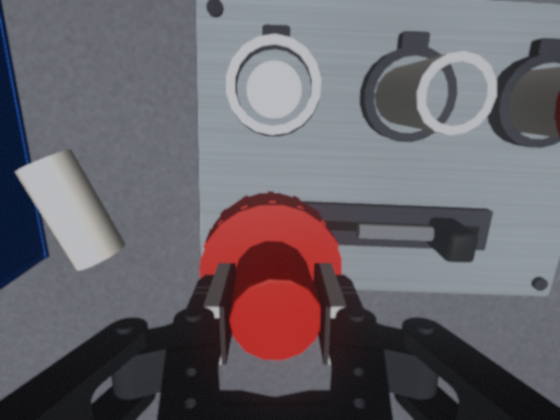

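```bash
python3 -m handwheel '[{"grip":2.5,"linear":[4,0.09,0],"rotation":[0,0,0]},{"grip":2.5,"linear":[8.26,0.09,0],"rotation":[0,0,0]},{"grip":2.5,"linear":[8.26,0.09,0.6],"rotation":[0,0,0]},{"grip":2.5,"linear":[8.26,0.09,1.2],"rotation":[0,0,0]},{"grip":2.5,"linear":[8.26,0.09,1.8],"rotation":[0,0,0]},{"grip":2.5,"linear":[8.26,0.09,2.0],"rotation":[0,0,0]},{"grip":2.5,"linear":[8.26,0.09,2.2],"rotation":[0,0,0]},{"grip":2.5,"linear":[8.26,0.09,2.4],"rotation":[0,0,0]},{"grip":2.5,"linear":[8.26,0.09,2.6],"rotation":[0,0,0]},{"grip":2.5,"linear":[8.26,0.09,2.6],"rotation":[0,0,0]},{"grip":2.5,"linear":[8.26,0.09,2.6],"rotation":[0,0,0]}]'
```

```text
time_s: 12.0
eef_pos: [0.5859, 0.2502, 0.1468]
eef_rot: [-0.001, 1.0, 0.0, -0.002]
wrist_force: [-0.3, -0.1, -0.4]
opening: 0.38
```

```bash
python3 - <<'E'
from h import *
im,T=snap('wrist','w8'); print(T.round(4)); np.save('T8.npy',T)
disc(im,T,(275,240),z=T[2,3]-.0138)
rims(im,T,lo=170)
E
python3 -m handwheel '[{"grip":2.5,"linear":[0.05,0.05,0.15],"rotation":[0,0,0]},{"grip":2.5,"linear":[0.05,0.05,0.3],"rotation":[0,0,0]},{"grip":2.5,"linear":[0.05,0.05,0.45],"rotation":[0,0,0]},{"grip":2.5,"linear":[0.05,0.05,0.6],"rotation":[0,0,0]},{"grip":2.5,"linear":[0.05,0.05,0.6],"rotation":[0,0,0]}]'
```

```text
[[ 1.000e+00  2.000e-04 -4.500e-03  5.859e-01]
 [ 2.000e-04 -1.000e+00  1.900e-03  2.502e-01]
 [-4.500e-03 -1.900e-03 -1.000e+00  1.468e-01]
 [ 0.000e+00  0.000e+00  0.000e+00  1.000e+00]]
disc [269.9 240. ] world [0.5842 0.2517] r 0.0327 tool [-0.0016 -0.0015  0.0138] 39
rim [ 60.5 311.7] world [0.5433 0.3773] r 0.0255 sd 0.00366 tool [-0.0424 -0.127   0.0422]
rim [456.3 252.9] world [0.5804 0.1499] r 0.0217 sd 0.00013 tool [-0.0053  0.1004  0.0416]
time_s: 12.47
eef_pos: [0.5882, 0.2507, 0.1446]
eef_rot: [-0.002, 1.0, 0.0, 0.0]
wrist_force: [-5.1, 1.2, 16.5]
opening: 0.381
```

```bash
python3 -m handwheel '[{"grip":2.5,"linear":[0,0,-0.5],"rotation":[0,0,0]},{"grip":2.5,"linear":[0,0,-0.5],"rotation":[0,0,0]},{"grip":2.5,"linear":[-0.2,0,-0.5],"rotation":[0,0,0]},{"grip":2.5,"linear":[-0.2,0,-0.5],"rotation":[0,0,0]},{"grip":2.5,"linear":[-0.2,0,-0.5],"rotation":[0,0,0]}]'
python3 -m handwheel '[{"grip":2.5,"linear":[0.4,0,0],"rotation":[0,0,0]},{"grip":2.5,"linear":[0.4,0,0],"rotation":[0,0,0]},{"grip":2.5,"linear":[0.4,0,0],"rotation":[0,0,0]}]'
```

```text
time_s: 12.88
eef_pos: [0.5847, 0.2494, 0.1452]
eef_rot: [-0.001, 1.0, -0.0, -0.002]
wrist_force: [1.3, -0.3, -0.2]
opening: 0.38
time_s: 13.13
eef_pos: [0.5884, 0.2494, 0.1449]
eef_rot: [-0.001, 1.0, -0.0, -0.003]
wrist_force: [0.2, -0.3, -1.7]
opening: 0.377
```

```bash
python3 -m handwheel '[{"grip":2.5,"linear":[-0.2,0,-1.5],"rotation":[0,0,0]},{"grip":2.5,"linear":[-0.2,0,-3],"rotation":[0,0,0]},{"grip":2.5,"linear":[-3,3,-3],"rotation":[0,0,0]},{"grip":2.5,"linear":[-6,6,-3],"rotation":[0,0,0]},{"grip":2.5,"linear":[-8.6,9.9,-3],"rotation":[0,0,0]},{"grip":2.5,"linear":[-8.6,9.9,-2.5],"rotation":[0,0,0]},{"grip":2.5,"linear":[-8.6,9.9,-2.0],"rotation":[0,0,0]},{"grip":2.5,"linear":[-8.6,9.9,-2.0],"rotation":[0,0,0]},{"grip":2.5,"linear":[-8.6,9.9,-2.0],"rotation":[0,0,0]},{"grip":2.5,"linear":[-8.6,9.9,-2.0],"rotation":[0,0,0]},{"grip":2.5,"linear":[-8.6,9.9,-2.0],"rotation":[0,0,0]}]'
python3 - <<'E'
from h import *
im,T=snap('wrist','w9'); print(T.round(4)); np.save('T9.npy',T)
disc(im,T,(275,240),z=T[2,3]-.0138)
for lo in (160,170,185):rims(im,T,lo=lo)
E
```

```text
time_s: 14.05
eef_pos: [0.5034, 0.1513, 0.1658]
eef_rot: [-0.001, 1.0, 0.001, -0.002]
wrist_force: [0.1, 0.3, -0.8]
opening: 0.379
[[ 1.      0.001  -0.0045  0.5034]
 [ 0.001  -1.      0.0019  0.1513]
 [-0.0045 -0.002  -1.      0.1658]
 [ 0.      0.      0.      1.    ]]
disc [276.3 236.7] world [0.5011 0.152 ] r 0.0329 tool [-0.0022 -0.0007  0.0138] 36
rim [275.2  87.5] world [0.5811 0.1506] r 0.0217 sd 0.00011 tool [0.078  0.0009 0.0605]
rim [81. 82.] world [0.5852 0.2511] r 0.0258 sd 0.00016 tool [ 0.0823 -0.0996  0.0606]
rim [275.9  85.8] world [0.581  0.1506] r 0.0215 sd 0.00012 tool [0.0779 0.0009 0.0605]
rim [80.8 80. ] world [0.5853 0.2511] r 0.0256 sd 0.00013 tool [ 0.0823 -0.0996  0.0606]
```

View pics/w9.png

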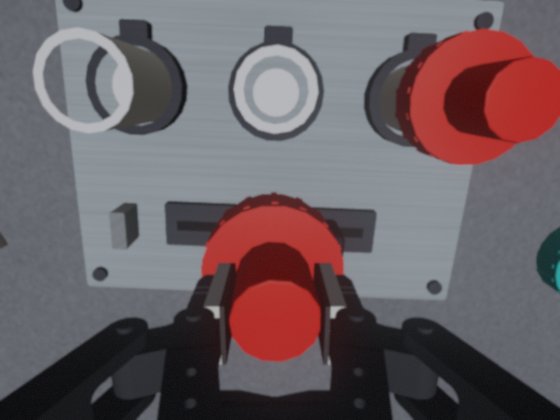

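```bash
python3 -m handwheel '[{"grip":2.5,"linear":[4,0.12,0],"rotation":[-0.4,0.8,0]},{"grip":2.5,"linear":[7.97,0.12,0],"rotation":[-0.4,0.8,0]},{"grip":2.5,"linear":[7.97,0.12,0.5],"rotation":[-0.4,0.8,0]},{"grip":2.5,"linear":[7.97,0.12,0.7],"rotation":[-0.4,0.8,0]},{"grip":2.5,"linear":[7.97,0.12,0.7],"rotation":[-0.4,0.8,0]},{"grip":2.5,"linear":[7.97,0.12,0.7],"rotation":[-0.4,0.8,0]},{"grip":2.5,"linear":[7.97,0.12,0.7],"rotation":[-0.4,0.8,0]}]'
python3 - <<'E'
from h import *
im,T=snap('wrist','w10'); print(T.round(4)); np.save('T9.npy',T)
disc(im,T,(275,240),z=T[2,3]-.0138)
rims(im,T,lo=170)
E
```

```text
time_s: 14.68
eef_pos: [0.5815, 0.1496, 0.1586]
eef_rot: [0.003, 1.0, 0.0, 0.004]
wrist_force: [0.0, 0.7, -1.6]
opening: 0.378
[[ 1.000e+00  4.000e-04  8.900e-03  5.815e-01]
 [ 5.000e-04 -1.000e+00 -5.100e-03  1.496e-01]
 [ 8.900e-03  5.100e-03 -9.999e-01  1.586e-01]
 [ 0.000e+00  0.000e+00  0.000e+00  1.000e+00]]
disc [278.3 238.7] world [0.5795 0.1503] r 0.0327 tool [-0.0021 -0.0007  0.0138] 36
rim [ 94.4 231.4] world [0.5847 0.2511] r 0.0258 sd 0.00013 tool [ 0.0028 -0.1017  0.0531]
```

```bash
python3 -m handwheel '[{"grip":2.5,"linear":[0.14,-0.02,0],"rotation":[0,0,0]},{"grip":2.5,"linear":[0.14,-0.02,0.3],"rotation":[0,0,0]},{"grip":2.5,"linear":[0.14,-0.02,0.5],"rotation":[0,0,0]},{"grip":2.5,"linear":[0.14,-0.02,0.7],"rotation":[0,0,0]},{"grip":2.5,"linear":[0.14,-0.02,0.9],"rotation":[0,0,0]},{"grip":2.5,"linear":[0.14,-0.02,1.1],"rotation":[0,0,0]},{"grip":2.5,"linear":[0.14,-0.02,1.2],"rotation":[0,0,0]},{"grip":2.5,"linear":[0.14,-0.02,1.2],"rotation":[0,0,0]}]'
```

```text
time_s: 15.4
eef_pos: [0.584, 0.1494, 0.1461]
eef_rot: [0.003, 1.0, -0.0, 0.005]
wrist_force: [1.2, 0.0, -0.8]
opening: 0.376
```

```bash
python3 -m handwheel '[{"grip":2.5,"linear":[0,0,0.15],"rotation":[0,0,0]},{"grip":2.5,"linear":[0,0,0.3],"rotation":[0,0,0]},{"grip":2.5,"linear":[0,0,0.45],"rotation":[0,0,0]},{"grip":2.5,"linear":[0,0,0.45],"rotation":[0,0,0]}]'
```

```text
time_s: 15.73
eef_pos: [0.584, 0.1494, 0.1417]
eef_rot: [0.003, 1.0, -0.0, 0.005]
wrist_force: [1.2, 0.1, -1.1]
opening: 0.38
```

```bash
python3 -m handwheel '[{"grip":2.5,"linear":[0,0,0.2],"rotation":[0,0,0]},{"grip":2.5,"linear":[0,0,0.4],"rotation":[0,0,0]},{"grip":2.5,"linear":[0,0,0.6],"rotation":[0,0,0]},{"grip":2.5,"linear":[0,0,0.8],"rotation":[0,0,0]},{"grip":2.5,"linear":[0,0,1.0],"rotation":[0,0,0]},{"grip":2.5,"linear":[0,0,1.2],"rotation":[0,0,0]},{"grip":2.5,"linear":[0,0,1.2],"rotation":[0,0,0]}]'
```

```text
time_s: 16.32
eef_pos: [0.584, 0.1494, 0.1294]
eef_rot: [0.003, 1.0, -0.0, 0.005]
wrist_force: [2.3, 0.5, -2.1]
opening: 0.381
```

```bash
python3 -m handwheel '[{"grip":2.5,"linear":[0,0,0.15],"rotation":[0,0,0]},{"grip":2.5,"linear":[0,0,0.3],"rotation":[0,0,0]},{"grip":2.5,"linear":[0,0,0.45],"rotation":[0,0,0]},{"grip":2.5,"linear":[0,0,0.6],"rotation":[0,0,0]},{"grip":2.5,"linear":[0,0,0.6],"rotation":[0,0,0]},{"grip":2.5,"linear":[0,0,0.6],"rotation":[0,0,0]}]'
```

```text
time_s: 16.82
eef_pos: [0.5844, 0.1495, 0.1262]
eef_rot: [0.003, 1.0, 0.0, 0.005]
wrist_force: [-6.1, 0.6, 14.9]
opening: 0.38
```

```bash
python3 -m handwheel '[{"grip":2.5,"linear":[0,0,0.12],"rotation":[0,0,0]},{"grip":2.5,"linear":[0,0,0.12],"rotation":[0,0,0]},{"grip":2.5,"linear":[0,0,0.12],"rotation":[0,0,0]}]'
python3 -m handwheel '[{"grip":5,"linear":[0,0,-0.15],"rotation":[0,0,0]},{"grip":5,"linear":[0,0,-0.15],"rotation":[0,0,0]},{"grip":5,"linear":[0,0,-0.15],"rotation":[0,0,0]},{"grip":5,"linear":[0,0,-0.15],"rotation":[0,0,0]},{"grip":5,"linear":[0,0,-2.2],"rotation":[0.3,-0.5,0]},{"grip":5,"linear":[0,0,-5],"rotation":[0.3,-0.5,0]},{"grip":5,"linear":[-4,2,-7.5],"rotation":[0.3,-0.5,0]},{"grip":5,"linear":[-8,4,-7.5],"rotation":[0.3,-0.5,0]},{"grip":5,"linear":[-10.8,4,-7.5],"rotation":[0.3,-0.5,0]},{"grip":5,"linear":[-10.8,4,-7.5],"rotation":[0.3,-0.5,0]},{"grip":5,"linear":[-10.8,4,-7.5],"rotation":[0.3,-0.5,0]}]'
python3 - <<'E'
from h import *
im,T=snap('wrist','w11'); np.save('T11.npy',T);print(T.round(4))
disc(im,T,(282,100),z=.113);disc(im,T,(400,100),z=.113);disc(im,T,(180,100),z=.113)
go(.475,.114,.045)
E
```

```text
time_s: 17.07
eef_pos: [0.5845, 0.1496, 0.1262]
eef_rot: [0.003, 1.0, 0.0, 0.005]
wrist_force: [-8.3, 0.1, 21.6]
opening: 0.381
time_s: 17.98
eef_pos: [0.4731, 0.1096, 0.1962]
eef_rot: [-0.0, 1.0, -0.0, -0.001]
wrist_force: [0.4, -0.6, 0.5]
opening: 0.584
[[ 1.000e+00 -6.000e-04 -1.200e-03  4.731e-01]
 [-6.000e-04 -1.000e+00  1.000e-04  1.096e-01]
 [-1.200e-03 -1.000e-04 -1.000e+00  1.962e-01]
 [ 0.000e+00  0.000e+00  0.000e+00  1.000e+00]]
disc [389.8  55.6] world [0.5768 0.0506] r 0.0335 tool [0.1039 0.0589 0.0831] 35
disc [190.1  52.2] world [0.5804 0.1499] r 0.033 tool [ 0.1074 -0.0404  0.0831] 44
lin cm [-0.021 -0.433 15.192] rot [-0.01 -0.05 -0.02] rows 4.0 t 18.03
```

View pics/w11.png

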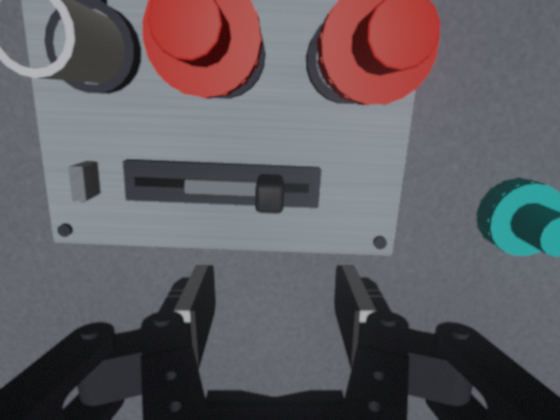

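Run:
```python
from h import *
T=np.load('T11.npy'); im=cv2.imread('pics/w11.png')
cv2.imwrite('pics/w11c.png',cv2.resize(im[150:240,60:330],None,fx=3,fy=3,interpolation=cv2.INTER_CUBIC))
print(plane('wrist',[(270,194),(258,180),(283,180),(258,209),(283,209)],.0675,T).round(4))
```

```text
[[0.478  0.1127 0.0675]
 [0.4888 0.1216 0.0675]
 [0.4888 0.103  0.0675]
 [0.4663 0.1219 0.0675]
 [0.4662 0.1028 0.0675]]
```

View pics/w11c.png

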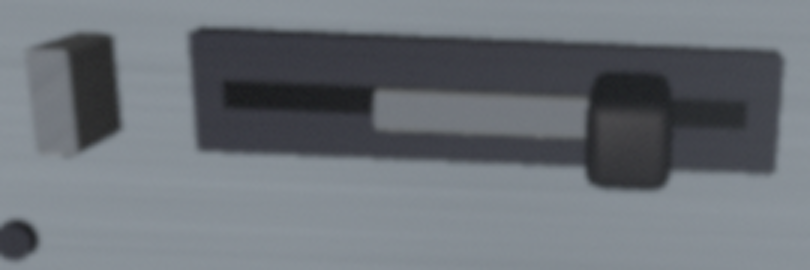

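Run:
```python
from h import *
T=np.load('T11.npy')
for z in (.025,.05): print(z,plane('wrist',[(99.5,192),(97,162),(83,163),(70,165),(80,202)],z,T).round(4).tolist())
go(.4745,.1132,.043,-2.3)
print(plane('side',[(245.5,347),(263,349)],.03).round(3),plane('side',[(246,355),(262,362)],.025).round(3))
```

```text
0.025 [[0.4692, 0.262, 0.025], [0.4955, 0.2605, 0.025], [0.4947, 0.2727, 0.025], [0.493, 0.2841, 0.025], [0.4602, 0.2805, 0.025]]
0.05 [[0.4754, 0.2498, 0.05], [0.4995, 0.2485, 0.05], [0.4988, 0.2597, 0.05], [0.4972, 0.2702, 0.05], [0.467, 0.2669, 0.05]]
lin cm [-0.071 -0.353 15.392] rot [-0.01 -0.05  2.28] rows 4.0 t 18.03
[[0.5   0.259 0.03 ]
 [0.469 0.257 0.03 ]] [[0.496 0.271 0.025]
 [0.466 0.279 0.025]]
```

```bash
python3 -m handwheel '[{"grip":4.5,"linear":[-0.07,-0.35,3],"rotation":[0,0,2.3]},{"grip":4.5,"linear":[-0.07,-0.35,7],"rotation":[0,0,2.3]},{"grip":4.5,"linear":[-0.07,-0.35,10],"rotation":[0,0,2.3]},{"grip":4.5,"linear":[-0.07,-0.35,12.5],"rotation":[0,0,2.3]},{"grip":4.5,"linear":[-0.07,-0.35,14.5],"rotation":[0,0,2.3]},{"grip":4.5,"linear":[-0.07,-0.35,15.3],"rotation":[0,0,2.3]},{"grip":4.5,"linear":[-0.07,-0.35,15.3],"rotation":[0,0,2.3]},{"grip":4.5,"linear":[-0.07,-0.35,15.3],"rotation":[0,0,2.3]}]'
python3 - <<'E'
from h import *
im,T=snap('wrist','w12');print(T.round(4))
E
```

```text
time_s: 18.7
eef_pos: [0.4756, 0.1133, 0.044]
eef_rot: [-0.0, 1.0, -0.02, 0.0]
wrist_force: [0.8, 0.5, -0.0]
opening: 0.529
[[ 9.992e-01 -4.010e-02  3.000e-04  4.756e-01]
 [-4.010e-02 -9.992e-01  1.000e-04  1.133e-01]
 [ 3.000e-04 -1.000e-04 -1.000e+00  4.400e-02]
 [ 0.000e+00  0.000e+00  0.000e+00  1.000e+00]]
```

View pics/w12.png

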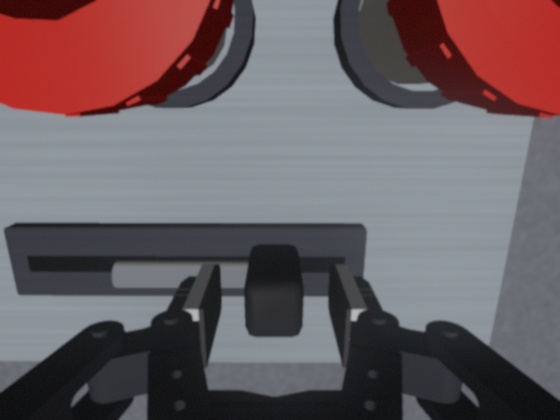

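Aligned over the black grip (275,290) centred between the fingers. Close and slide along tool −y.

```bash
python3 -m handwheel '[{"grip":1.5,"linear":[0,0,0],"rotation":[0,0,0]},{"grip":1.5,"linear":[0,0,0],"rotation":[0,0,0]},{"grip":1.5,"linear":[0,0,0],"rotation":[0,0,0]},{"grip":1.5,"linear":[0,0,0],"rotation":[0,0,0]},{"grip":1.5,"linear":[0,0,0],"rotation":[0,0,0]},{"grip":1.5,"linear":[0,-1.5,0],"rotation":[0,0,0]},{"grip":1.5,"linear":[0,-3,0],"rotation":[0,0,0]},{"grip":1.5,"linear":[0,-4.5,0],"rotation":[0,0,0]},{"grip":1.5,"linear":[0,-6,0],"rotation":[0,0,0]},{"grip":1.5,"linear":[0,-7.5,0],"rotation":[0,0,0]},{"grip":1.5,"linear":[0,-9,0],"rotation":[0,0,0]},{"grip":1.5,"linear":[0,-9,0],"rotation":[0,0,0]}]'
```

```text
time_s: 19.75
eef_pos: [0.48, 0.2049, 0.0455]
eef_rot: [-0.001, 1.0, -0.019, 0.002]
wrist_force: [0.2, 3.3, 7.1]
opening: 0.242
```

```bash
python3 -m handwheel '[{"grip":1.5,"linear":[0,-0.3,0],"rotation":[0,0,0]},{"grip":1.5,"linear":[0,-0.6,0],"rotation":[0,0,0]},{"grip":1.5,"linear":[0,-0.9,0],"rotation":[0,0,0]},{"grip":1.5,"linear":[0,-1.1,0],"rotation":[0,0,0]},{"grip":1.5,"linear":[0,-1.25,0],"rotation":[0,0,0]},{"grip":1.5,"linear":[0,-1.25,0],"rotation":[0,0,0]},{"grip":1.5,"linear":[0,-1.25,0],"rotation":[0,0,0]}]'
```

```text
time_s: 20.33
eef_pos: [0.48, 0.2062, 0.0454]
eef_rot: [0.008, 1.0, -0.019, -0.0]
wrist_force: [-3.4, -44.4, 18.7]
opening: 0.243
```

```bash
python3 -m handwheel '[{"grip":1.5,"linear":[0,1.0,0],"rotation":[0,0,0]},{"grip":1.5,"linear":[0,1.0,0],"rotation":[0,0,0]}]'
python3 - <<'E'
from h import *
snap('wrist','w13');im,T=snap('side','d13');print(T.round(4))
cv2.imwrite('pics/d13c.png',cv2.resize(im[200:400,130:390,::-1],None,fx=3,fy=3,interpolation=cv2.INTER_CUBIC))
E
```

```text
time_s: 20.5
eef_pos: [0.4799, 0.2032, 0.0455]
eef_rot: [0.0, 1.0, -0.021, 0.001]
wrist_force: [-0.9, -2.7, 7.6]
opening: 0.243
[[ 9.991e-01 -4.190e-02  3.100e-03  4.799e-01]
 [-4.190e-02 -9.991e-01 -4.000e-04  2.038e-01]
 [ 3.100e-03  3.000e-04 -1.000e+00  4.550e-02]
 [ 0.000e+00  0.000e+00  0.000e+00  1.000e+00]]
```

View pics/w13.png

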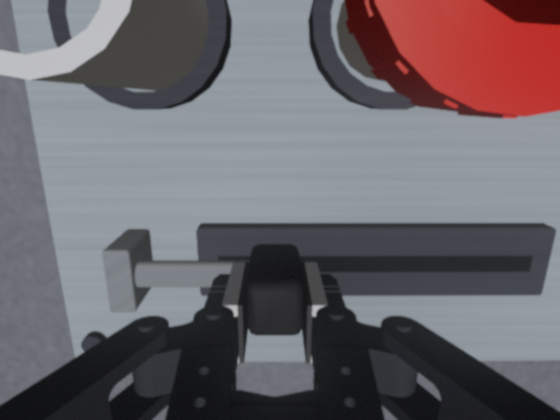

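View pics/d13c.png

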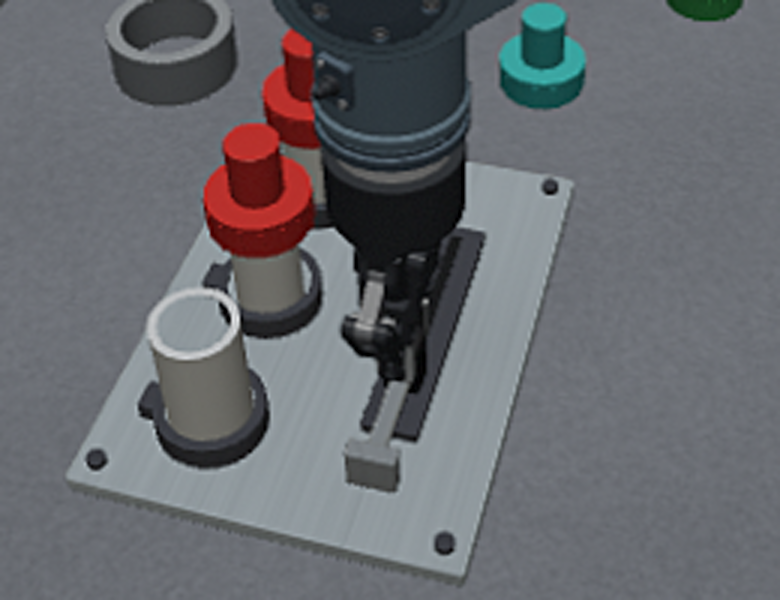

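```bash
python3 -m handwheel '[{"grip":1.5,"linear":[0,-0.1,0],"rotation":[0,0,0]},{"grip":1.5,"linear":[0,-0.2,0],"rotation":[0,0,0]},{"grip":1.5,"linear":[0,-0.3,0],"rotation":[0,0,0]},{"grip":1.5,"linear":[0,-0.3,0],"rotation":[0,0,0]},{"grip":1.5,"linear":[0,-0.3,0],"rotation":[0,0,0]}]'
```

```text
time_s: 21.02
eef_pos: [0.48, 0.2056, 0.0454]
eef_rot: [0.002, 1.0, -0.02, 0.001]
wrist_force: [-1.6, -13.3, 11.2]
opening: 0.242
```

```bash
python3 -m handwheel '[{"grip":1.5,"linear":[0,-0.1,0],"rotation":[0,0,0]},{"grip":1.5,"linear":[0,-0.15,0],"rotation":[0,0,0]},{"grip":1.5,"linear":[0,-0.15,0],"rotation":[0,0,0]},{"grip":1.5,"linear":[0,-0.15,0],"rotation":[0,0,0]}]'
```

```text
time_s: 21.35
eef_pos: [0.48, 0.2057, 0.0454]
eef_rot: [0.003, 1.0, -0.02, 0.001]
wrist_force: [-1.2, -21.7, 14.0]
opening: 0.247
```

```bash
python3 -m handwheel '[{"grip":4.2,"linear":[0,0,0],"rotation":[0,0,0]},{"grip":4.2,"linear":[0,0,0],"rotation":[0,0,0]},{"grip":4.2,"linear":[0,0.2,0],"rotation":[0,0,0]},{"grip":4.2,"linear":[0,0.3,0],"rotation":[0,0,0]},{"grip":4.2,"linear":[0,0.3,0],"rotation":[0,0,0]},{"grip":4.2,"linear":[0,0.3,-3],"rotation":[0,0,0]},{"grip":4.2,"linear":[0,0.3,-7],"rotation":[0,0,0]},{"grip":4.2,"linear":[-1,2,-11],"rotation":[0,0,0]},{"grip":4.2,"linear":[-3,5,-15],"rotation":[0,0,0]},{"grip":4.2,"linear":[-3,5,-15.5],"rotation":[0,0,0]},{"grip":4.2,"linear":[-3,5,-15.5],"rotation":[0,0,0]},{"grip":4.2,"linear":[-3,5,-15.5],"rotation":[0,0,0]}]'
python3 - <<'E'
from h import *
im,T=snap('wrist','w14');print(T.round(4));np.save('T14.npy',T)
snap('scene','s14')
disc(im,T,(400,100),z=.113);disc(im,T,(200,60),z=.113)
E
```

```text
time_s: 22.35
eef_pos: [0.4471, 0.1615, 0.1998]
eef_rot: [-0.0, 1.0, -0.02, 0.002]
wrist_force: [0.4, -0.2, 0.5]
opening: 0.489
[[ 9.992e-01 -4.070e-02  3.400e-03  4.471e-01]
 [-4.070e-02 -9.992e-01  6.000e-04  1.615e-01]
 [ 3.300e-03 -8.000e-04 -1.000e+00  1.998e-01]
 [ 0.000e+00  0.000e+00  0.000e+00  1.000e+00]]
```

View pics/w14.png

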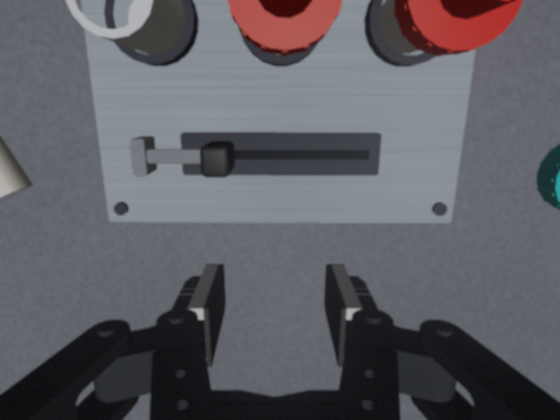

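View pics/s14.png

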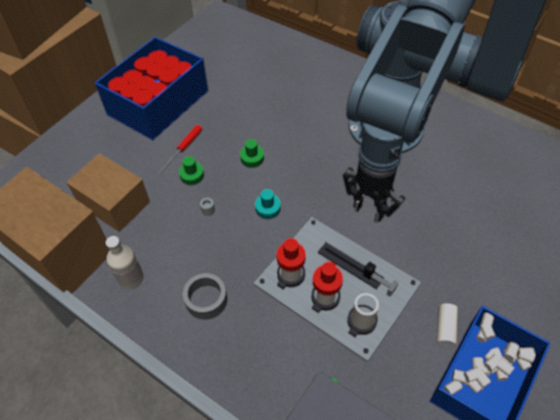

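Run:
```python
from h import *
T=np.load('T14.npy'); im=cv2.imread('pics/w14.png')
cv2.imwrite('pics/w14c.png',cv2.resize(im[115:195,115:395],None,fx=2.8,fy=2.8,interpolation=cv2.INTER_CUBIC))
print(plane('wrist',[(203.5,160),(229.5,160),(217,163)],.0675,T).round(4).tolist())
print('track ends now',plane('wrist',[(182.5,176),(379,176)],.025,T).round(4).tolist())
print('track ends w11',plane('wrist',[(125,200),(318,207)],.025,np.load('T11.npy')).round(4).tolist())
print('grip w11',plane('wrist',[(255.7,199),(282.7,199)],.0675,np.load('T11.npy')).round(4).tolist())
```

```text
[[0.4799, 0.2128, 0.0675], [0.4791, 0.1934, 0.0675], [0.4773, 0.2029, 0.0675]]
track ends now [[0.4606, 0.2408, 0.025], [0.4538, 0.0701, 0.025]]
track ends w11 [[0.462, 0.2404, 0.025], [0.4556, 0.071, 0.025]]
grip w11 [[0.4741, 0.1235, 0.0675], [0.4741, 0.1031, 0.0675]]
```

View pics/w14c.png

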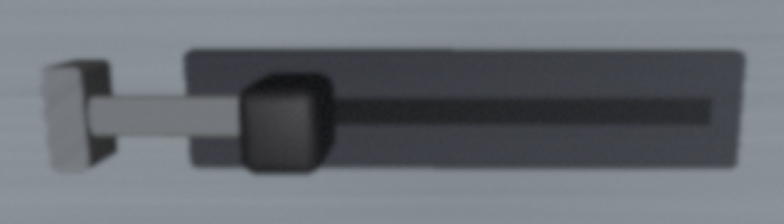

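```bash
python3 -c "
from h import *
go(.479,.166,.047,-2.3)"
```

```text
lin cm [ 3.296 -0.559 15.064] rot [-0.01  0.07  0.  ] rows 4.0 t 22.45
```

```bash
python3 -m handwheel '[{"grip":0,"linear":[3.3,-0.5,2],"rotation":[0,0,0]},{"grip":0,"linear":[3.3,-0.5,5],"rotation":[0,0,0]},{"grip":0,"linear":[3.3,-0.5,8],"rotation":[0,0,0]},{"grip":0,"linear":[3.3,-0.5,8],"rotation":[0,0,0]},{"grip":0,"linear":[3.3,-0.5,8],"rotation":[0,0,0]},{"grip":0,"linear":[3.3,-0.5,11],"rotation":[0,0,0]},{"grip":0,"linear":[3.3,-0.5,13],"rotation":[0,0,0]},{"grip":0,"linear":[3.3,-0.5,15],"rotation":[0,0,0]},{"grip":0,"linear":[3.3,-0.5,15],"rotation":[0,0,0]},{"grip":0,"linear":[3.3,-0.5,15],"rotation":[0,0,0]}]'
python3 -m handwheel '[{"grip":0,"linear":[0,-0.15,0],"rotation":[0,0,0]},{"grip":0,"linear":[0,-0.3,0],"rotation":[0,0,0]},{"grip":0,"linear":[0,-0.45,0],"rotation":[0,0,0]},{"grip":0,"linear":[0,-0.6,0],"rotation":[0,0,0]},{"grip":0,"linear":[0,-0.75,0],"rotation":[0,0,0]},{"grip":0,"linear":[0,-0.75,0],"rotation":[0,0,0]}]'
```

```text
time_s: 23.28
eef_pos: [0.4799, 0.1653, 0.0495]
eef_rot: [-0.0, 1.0, -0.02, -0.0]
wrist_force: [0.0, -0.3, 0.3]
opening: -0.006
time_s: 23.78
eef_pos: [0.4803, 0.1729, 0.0493]
eef_rot: [-0.0, 1.0, -0.02, 0.001]
wrist_force: [-0.5, 0.4, 0.1]
opening: -0.0
```

```bash
python3 -m handwheel '[{"grip":0,"linear":[0,-0.15,0],"rotation":[0,0,0]},{"grip":0,"linear":[0,-0.3,0],"rotation":[0,0,0]},{"grip":0,"linear":[0,-0.45,0],"rotation":[0,0,0]},{"grip":0,"linear":[0,-0.45,0],"rotation":[0,0,0]}]'
python3 -m handwheel '[{"grip":0,"linear":[0,-0.15,0],"rotation":[0,0,0]},{"grip":0,"linear":[0,-0.3,0],"rotation":[0,0,0]},{"grip":0,"linear":[0,-0.3,0],"rotation":[0,0,0]}]'
```

```text
time_s: 24.12
eef_pos: [0.4802, 0.1773, 0.0488]
eef_rot: [-0.0, 1.0, -0.02, 0.0]
wrist_force: [0.2, -0.2, -0.2]
opening: -0.0
time_s: 24.37
eef_pos: [0.4804, 0.1803, 0.0488]
eef_rot: [-0.0, 1.0, -0.02, 0.0]
wrist_force: [0.3, 1.0, 0.0]
opening: 0.003
```

```bash
python3 -m handwheel '[{"grip":0,"linear":[0,-0.15,0],"rotation":[0,0,0]},{"grip":0,"linear":[0,-0.3,0],"rotation":[0,0,0]},{"grip":0,"linear":[0,-0.3,0],"rotation":[0,0,0]}]'
python3 -m handwheel '[{"grip":0,"linear":[0,-0.15,0],"rotation":[0,0,0]},{"grip":0,"linear":[0,-0.3,0],"rotation":[0,0,0]},{"grip":0,"linear":[0,-0.3,0],"rotation":[0,0,0]}]'
```

```text
time_s: 24.62
eef_pos: [0.4804, 0.181, 0.0489]
eef_rot: [0.002, 1.0, -0.02, -0.0]
wrist_force: [-1.2, -11.7, 2.8]
opening: -0.001
time_s: 24.87
eef_pos: [0.4805, 0.1815, 0.0489]
eef_rot: [0.004, 1.0, -0.019, -0.001]
wrist_force: [-2.7, -23.9, 6.4]
opening: 0.001
```

```bash
python3 -m handwheel '[{"grip":0,"linear":[0,1,0],"rotation":[0,0,0]},{"grip":0,"linear":[0,1.5,0],"rotation":[0,0,0]},{"grip":0,"linear":[0,1.5,-4],"rotation":[0,0,0]},{"grip":0,"linear":[0,1.5,-8],"rotation":[0,0,0]},{"grip":0,"linear":[-3,2,-11],"rotation":[0,0,0]},{"grip":0,"linear":[-7,3,-14],"rotation":[0,0,0]},{"grip":0,"linear":[-10,4,-16],"rotation":[0,0,0]},{"grip":0,"linear":[-10,4,-16],"rotation":[0,0,0]},{"grip":0,"linear":[-10,4,-16],"rotation":[0,0,0]}]'
python3 - <<'E'
from h import *
im,T=snap('side','d15')
cv2.imwrite('pics/d15c.png',cv2.resize(im[200:400,130:390,::-1],None,fx=3,fy=3,interpolation=cv2.INTER_CUBIC)); o=status.get_obs(); print(o['time_s'],o['wrist_force'],abs(o['dq']).max())
E
```

```text
time_s: 25.62
eef_pos: [0.379, 0.1504, 0.211]
eef_rot: [-0.001, 1.0, -0.02, 0.003]
wrist_force: [-0.1, 0.4, 0.4]
opening: -0.002
25.6667 [ 0.34749127  0.55269512 -0.86148991] 0.06963398762391138
```

View pics/d15c.png

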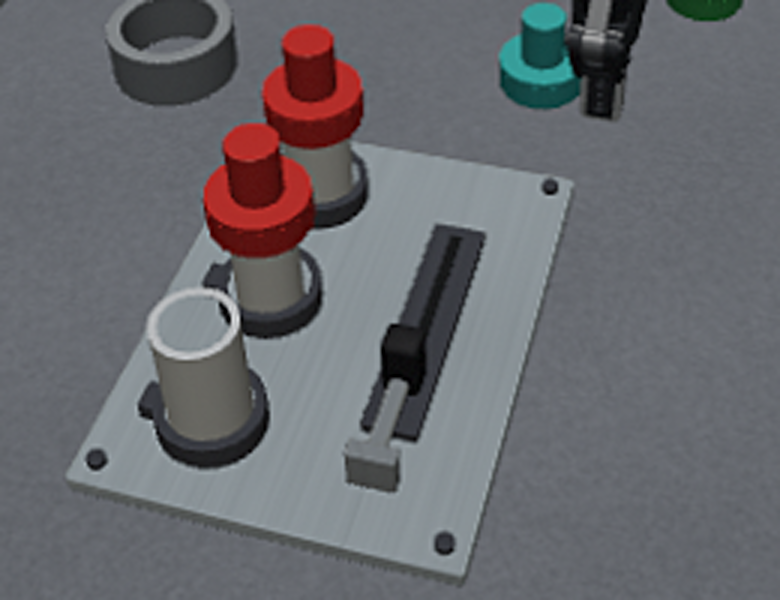

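The picture shows both red caps level and home on tubes 1 and 2, tube 3 open. The latch bolt is in the keeper and the gripper is clear.

```bash
python3 -c "
from bench import ctrl
print(ctrl.hand_in())"
```

```text
the job is handed in; nothing more can be done
None
```

I put both red caps fully home, slid the latch to its stop at the keeper and let go. I handed the job in at about 25.7 s on the robot's clock, with the arm clear of everything.

- **First cap:** it fits place_1 (the 38 mm bore). It sank freely past 8 mm and stopped at the seated height, where it held against about 22 N.
- **Second cap:** I tried it on place_3 (42 mm) first. It stopped 8 mm down and was loose sideways. I then moved it to place_2 (34 mm), where it went fully home and also held against about 22 N. Place_3 stays open.
- **Cap check:** before the latch work, a wrist picture measured both discs at the seated height and centred on their tubes. The last side picture shows both level. An automatic disc check after the latch work found nothing, because the caps were cut off at the edge of that picture.
- **Latch:** I gripped it and slid it until it stopped.
    - **Force:** the first push reached about 44 N at the wrist, through the fingers on the grip, so I backed off and closed it again more gently.
    - **Position check:** after letting go, a picture put the grip 1 to 3 mm short of the stop. I pushed it from behind with shut fingers: it moved 0.5 mm or less while the force rose to 24 N, so I judge it fully closed.
    - **Travel:** it moved only about 92 mm by the tool position, not the full 100 mm, so it probably started a few millimetres from fully open. The last picture shows the bolt in the keeper.

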